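Square a circuit board up in the bench work-holder

ROBOT

A 6-joint arm with a two-finger parallel gripper is mounted at the origin on the work surface. World frame = base frame: x ahead of the robot, y to its left, z up, the work surface at z = 0. Lengths are in mm, angles in rad, forces in N, time in s.
With the tool pointing down it reaches from about 350 to 875 mm from the base axis. Payload 4.2 kg.
Tool frame: the origin (TCP) lies on the centre line of the jaws, within the pads' length; the fingertips stand 14 mm ahead of it and the grasp point (between the pads) lies 5 mm behind it (tcp_to_tips is the distance from the TCP to the fingertips, in mm); z points along the fingers, y is the direction in which the jaws open and shut (so a half turn about z gives the same grasp; the last joint's range is limited). The gripper opens to 85 mm and grips with 20 to 120 N. Pads are 22 mm wide; open, the fingers measure 114 mm over their backs; the gripper's body (76 mm by 85 mm) begins 54 mm behind the grasp point. The pads swing forward as they close: fully open they stand 13 mm farther back than shut.
Start: joints at [1.564, 0.385, 0.008, 0, -1.194, -0.259], TCP at [164.144, 603.039, 245.312] pointing down, gripper open.
Joint ranges: [-3.14, 3.14], [-1.21, 2.06], [-1.07, 1.41], [-3.16, 2.05], [-2.99, -0.16], [-3.1, 3.1]. Speed limits (rad/s): [2.79, 2.79, 3.14, 3.14, 3.14, 3.14].

INTERFACE

Orientations are given as a unit quaternion [x, y, z, w].
In Python, from bench import read_state, get_image, job_done, tcp_to_tips gives the robot as it stands. The module is installed in compiled form; this text tells all that it offers.
- The arm moves only by the tool play_rows, never from a script. Its argument "targets" is a list of rows, each an object of numbers: "gripper": the gripper's target within -1 to 1 (shut at 1, half-way at 0, fully open at -1); "tx", "ty", "tz": the shift along the tool's x, y, z scaled (see below); "spin": the turn about the tool's z scaled (see below). A call has 1 to 12 rows; each row is the pose to reach, as a shift and turn from the pose commanded when the call began, along the tool's axes at that moment; what a row does not reach only later rows make up. The controller multiplies each number of a shift by 0.25 m and each number of a turn by pi/4 rad. A row lasts 1/8 s, in which the tool goes at most 62.5 mm and 10.7 degrees, less where a joint would pass 70% of its speed; a pose out of reach is approached as far as the arm can. A call with a number of a shift or a turn outside -1 to 1 is refused whole. A call with a gripper value outside its range is refused whole. The fingers move at their own pace and stop on an object; the grip force is fixed at half the most. Time passes only in rows, so rows that repeat a pose let the fingers close. It gives the time, the measured TCP pose, the force and the opening at its end, in the units of the state.
- read_state(): the state, without advancing time (a new reading comes with each control period).
- get_image(name): name is "side" or "top"; returns a dict with "frame" (480x640x3 uint8, red, green, blue), "depth" (480x640 float32, mm along the optical axis (not along the pixel's ray), 0 where there is no reading), "mtx" (3x3 intrinsics, pixels), "world_to_cam" (4x4, takes a point from world to camera coordinates). Camera axes: x right, y up, looking along -z (the intrinsics and any distortion apply to the point x, -y, -z); pixel columns grow to the right and rows downward; lengths in mm; the calibration is good to about 2 mm. A picture is of the moment at which its call begins.
- job_done(): hands the job in, once; it reports no verdict.
The state is a dict: "clock": time; "joints": joint angles; "joint_vel": joint speeds; "joint_efforts": joint torques, N m; "position": TCP position; "ee_rot": TCP orientation; "contact_force": force on the tool from outside, world axes, zero at the start; "wrist_torque": the same for the moment, N m; "gripper_width": finger opening in mm.
Only numpy, scipy, OpenCV 4.12 (cv2) and the standard library are available. Lean on these libraries where they do the work, as an engineer would, in place of code of your own. Each camera call takes 0.05 s, during which the arm holds its last target.

TASK

The circuit board is standing loose and crooked between the open jaws of the work-holder. Slide it along until its end is up against the end stop, and push the sliding jaw in until the board sits square and snug between the two jaws. Only push with the fingers: grip and lift nothing, keep off the board's components and off the rubber face of the sliding jaw, and leave the other things on the bench where they are.

Things in the scene. Friction and masses are not known exactly. Their poses are not given: they have to be found in the camera images.
- holder: Work-holder, fixed: dark flat bed 250 x 290 mm, top at z = 8 mm. Own x: from the sliding jaw to the fixed jaw, away from the robot within 17 degrees; y along the jaws; z up. Origin on the bench; the bed covers x = -165..+85, y = -145..+145 mm. The fixed jaw is an aluminium bar along y, 250 mm long, x = 63..81, top at z = 34 mm, with a 3 mm rubber strip on its inner face.
- fixed_face (a point): Point on the middle of the fixed jaw's inner (rubber) face, at x = 60, y = 0, z = 20 mm of the holder. Axes as the holder's.
- jaw (a joint): Sliding jaw: aluminium bar along the holder's y, 240 mm long, 21 mm thick with its rubber, z = 8..34 mm, two screw heads 6 mm higher near its ends. Slides along the holder's x. Value in m: 0 = open (inner faces of the jaws 155 mm apart), grows as pushed in; gap = 155 mm minus value, so 0.055 just touches a square 100 mm board; ends at 0.065. Drags with about 3 N; stays where left.
- jaw_back (a point): Point on the middle of the sliding jaw's back (outer, robot-side) face, the face to push on; 21 mm behind the jaw's inner face, z = 22 mm. Axes as the holder's.
- jaw_pad (a point): Rubber strip on the inner face of the sliding jaw (230 mm along y, 3 mm thick, z = 12..28 mm), which the robot must not touch. Point: the middle of the strip's front face, at z = 20 mm. Axes as the holder's.
- stop: End stop, fixed: aluminium block on the bed against the fixed jaw, at the -y end, with a bridge and knurled screw over that jaw. 75 mm along the holder's x (-37.5..+37.5 mm from its origin), 16 mm thick, top 32 mm above the bed. Origin: foot of the middle of the face that the board meets, z = 8 mm. Axes as the holder's; the face looks to +y.
- stop_face (a point): Point on the middle of the end stop's face, 11 mm above the bed. Axes as the holder's: +y points from the face towards the board.
- board: Circuit board, loose, 0.2 to 0.4 kg: green plate 100 mm (own x) by 140 mm (own y), 2 mm thick, on four 10 mm brass spacers at its corners, so its underside is 10 mm above the bed. Origin: under its middle at the spacers' feet (z = 8 mm). Starts crooked by up to 10 degrees to the holder, clear of jaws and stop, its -y end facing the end stop.
- board_parts: The components on the board (transformer, two capacitors, heat sink, terminal block, chip), all at least 12 mm in from the board's edges and up to 26 mm above its top, which the robot must not touch. Origin: middle of the board's top face.
- board_stop_end (a point): Middle of the board's -y end edge, which must meet the end stop, 11 mm above the bed. Axes as the board's.
- board_free_end (a point): Middle of the board's +y end edge, the one to push on, 11 mm above the bed. Axes as the board's.
- flux_tin: Bystander: round flat tin, 40 mm across, 13 mm high, standing on the bed's near left (+y) corner behind the sliding jaw. Origin under its middle.
- solder_reel: Bystander: reel of solder standing on its flange beyond the fixed jaw, 60 mm across, 55 mm high. Origin under its middle.
- solder_pump: Bystander: aluminium desoldering pump lying to the right of the holder, 188 mm long (own x), 22 mm thick. Origin under its middle.
- display: Bystander: four-digit display module lying to the left of the holder, 94 x 38 x 16 mm, long side along own x. Origin under its middle.
- side_cutters: Bystander: side cutters with dark blue handles lying beyond the fixed jaw, about 145 mm long (own x), 14 mm high. Origin under the joint of the handles.
- clear_case: Bystander: open clear plastic case to the far left, 125 x 48 x 36 mm. Origin under its middle.
- heat_sink: Bystander: loose finned heat sink to the far right, 50 x 40 x 29 mm. Origin under its middle.
Mind the look-alikes: they are no part of the job. Of the things like the board, leave any that is blue, orange or purple; of the rest the larger one is meant.

How it is judged:
By the outcome, as a careful person would: the job done as asked, in the order asked, and still so for the second after the job is handed in, with the robot touching nothing.
It also fails if it takes over 64 s, if anything falls off the work surface, if the arm or the gripper's body presses on something with over 40 N, if the wrist force passes 120 N, or if a joint passes its speed limit or range.

## Working session

There is one attempt and no reset: what is moved stays moved. The work goes in short steps, Python scripts to look and compute and a tool call to move; the robot and the scene stay as the last step left them, time stands still between calls to the robot, and variables do not carry over. Pictures are saved under pics/ and viewed, and the job is handed in when it is done.

Besides the shell and the picture viewer there is one more tool, called after "Emit:" by a JSON object that holds its "name" and its "arguments", one argument or row to a line. play_rows: Moves the arm, as the interface text tells. Its arguments: {"type":"object","properties":{"targets":{"type":"array","items":{"type":"object","properties":{"gripper":{"type":"number"},"tx":{"type":"number","minimum":-1,"maximum":1},"ty":{"type":"number","minimum":-1,"maximum":1},"tz":{"type":"number","minimum":-1,"maximum":1},"spin":{"type":"number","minimum":-1,"maximum":1}}}}},"required":["targets"]}

```bash
mkdir -p pics; ls
python3 - <<'E'
from bench import *
import cv2,numpy as np
s=read_state();print(s['clock'],s['position'],s['ee_rot'],s['gripper_width'],tcp_to_tips if not callable(tcp_to_tips) else tcp_to_tips())
for n in('top','side'):
    g=get_image(n);cv2.imwrite(f'pics/{n}0.png',g['frame'][:,:,::-1]);np.savez(f'{n}0.npz',**g)
    print(g['mtx'],g['world_to_cam'])
E
```

```text
pics
0.0 [164.00183238 602.50667987 244.19437738] [ 9.91172802e-01 -1.32571538e-01 -9.31279735e-05  1.11997895e-03] 85.09334052474503 14.0
[[433.19201289   0.         321.41498551]
 [  0.         433.19201289 242.14775798]
 [  0.           0.           1.        ]] [[ 1.17217287e-02 -9.99926684e-01 -3.03767274e-03  2.51431396e+01]
 [ 9.94709216e-01  1.13503924e-02  1.02101637e-01 -5.09513439e+02]
 [-1.02059673e-01 -4.21840876e-03  9.94769334e-01 -1.08665854e+03]
 [ 0.00000000e+00  0.00000000e+00  0.00000000e+00  1.00000000e+00]]
[[455.12384432   0.         323.00278911]
 [  0.         455.12384432 247.1243082 ]
 [  0.           0.           1.        ]] [[ 9.32425058e-01 -3.61354094e-01  2.59409784e-03 -4.66719908e+02]
 [ 2.35712176e-01  6.13633061e-01  7.53587577e-01 -1.64249161e+02]
 [-2.73903781e-01 -7.02052480e-01  6.57342402e-01 -9.35809939e+02]
 [ 0.00000000e+00  0.00000000e+00  0.00000000e+00  1.00000000e+00]]
```

View pics/top0.png

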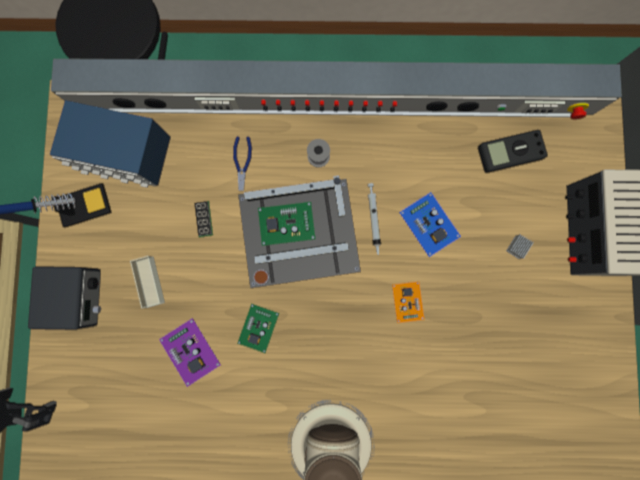

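View pics/side0.png

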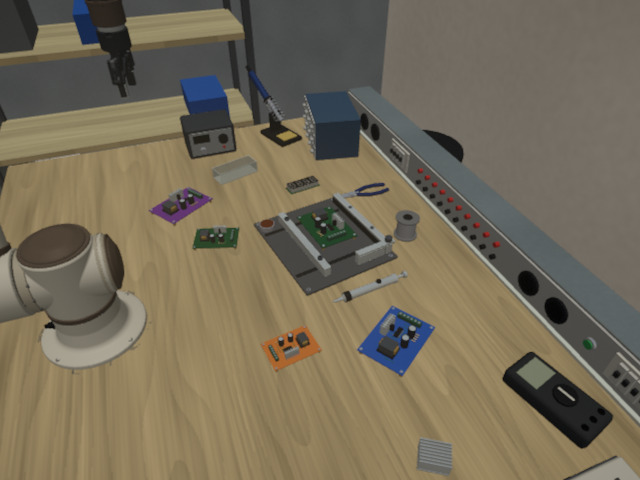

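The top view shows the holder at about (240–358, 180–287), with the green board between the jaws, the stop at (340,198) and the tin at (261,277). The smaller green board at (258,328) is the look-alike. I'll zoom in to measure.

Run:
```python
import cv2
a=cv2.imread('pics/top0.png')[170:300,225:375];cv2.imwrite('pics/topz.png',cv2.resize(a,None,fx=5,fy=4.6,interpolation=cv2.INTER_CUBIC) if 0 else cv2.resize(a,(690,598),interpolation=cv2.INTER_CUBIC))
a=cv2.imread('pics/side0.png')[175:300,240:420];cv2.imwrite('pics/sidez.png',cv2.resize(a,(792,550),interpolation=cv2.INTER_CUBIC))
```

```text
(no output)
```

View pics/topz.png

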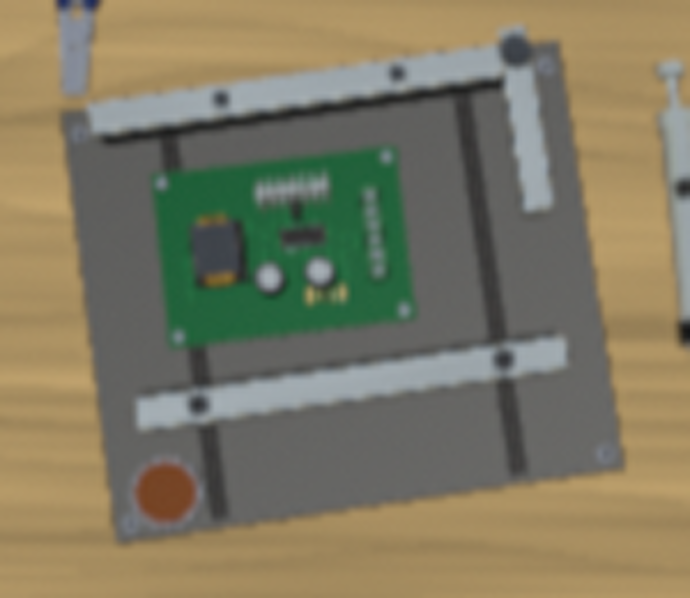

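View pics/sidez.png

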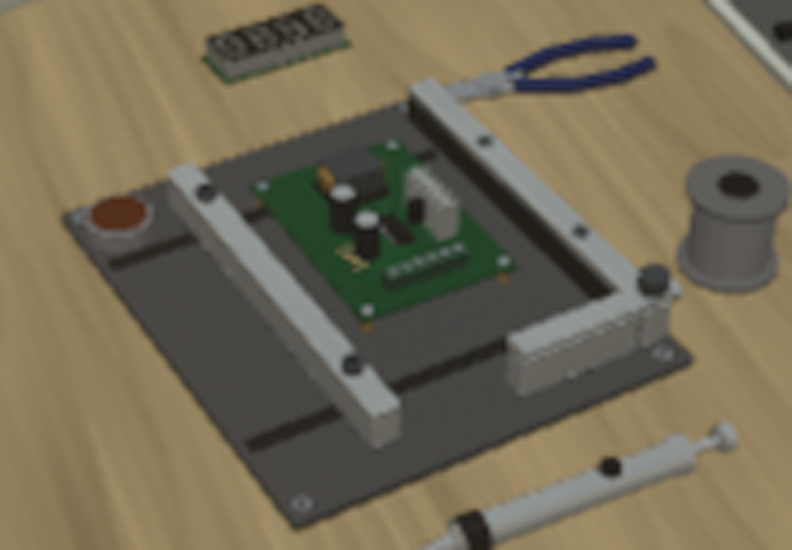

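```bash
cat > h.py <<'E'
import cv2,numpy as np
def ray(g,uv,z):
    uv=np.atleast_2d(uv).astype(float);K=g['mtx'];T=g['world_to_cam'];R=T[:3,:3];C=-R.T@T[:3,3]
    n=cv2.undistortPoints(uv[:,None],K,None)[:,0]
    d=np.c_[n[:,0],-n[:,1],-np.ones(len(n))]@R
    return (C+d*((z-C[2])/d[:,2])[:,None])
def tri(gs,uvs):
    Ps=[]
    for g in gs:
        Ps.append(g['mtx']@np.diag([1,-1,-1])@g['world_to_cam'][:3])
    X=cv2.triangulatePoints(Ps[0],Ps[1],np.float64(uvs[0]).reshape(-1,2).T,np.float64(uvs[1]).reshape(-1,2).T)
    return (X[:3]/X[3]).T
def proj(g,P):
    p=(g['mtx']@np.diag([1,-1,-1])@(g['world_to_cam'][:3,:3]@np.atleast_2d(P).T+g['world_to_cam'][:3,3:]));return (p[:2]/p[2]).T
def masks(g,roi):
    f=g['frame'];hsv=cv2.cvtColor(f,cv2.COLOR_RGB2HSV).astype(int);H,S,V=hsv[...,0],hsv[...,1],hsv[...,2]
    m=np.zeros(H.shape,bool);m[roi[1]:roi[3],roi[0]:roi[2]]=1
    return dict(green=m&(H>50)&(H<90)&(S>100)&(V>50),bright=m&(S<50)&(V>145),grey=m&(S<45))
def blobs(mask,amin=40):
    n,l,st,c=cv2.connectedComponentsWithStats(mask.astype(np.uint8))
    return [(st[i],(l==i)) for i in range(1,n) if st[i][4]>=amin]
def rect(m):
    p=np.argwhere(m)[:,::-1].astype(np.float32);return cv2.minAreaRect(p)
E
python3 - <<'E'
from h import *
g=np.load('top0.npz');s=np.load('side0.npz')
for n,G,roi,z in(('top',g,(230,170,365,295),1),('side',s,(245,180,405,300),1)):
    M=masks(G,roi)
    for k in('green','bright'):
        for st,b in blobs(M[k]):
            r=rect(b);bx=cv2.boxPoints(r)
            print(n,k,st,np.round(bx,1).tolist())
            if n=='top':
                h=20 if k=='green' else 34
                w=ray(g,bx,h)[:,:2];print('  world',w.round(1).tolist(), [round(float(np.linalg.norm(w[i]-w[i-1])),1) for i in range(4)])
    grey=M['grey']
    b=max(blobs(grey),key=lambda t:t[0][4])[1].astype(np.uint8)
    c=max(cv2.findContours(b,0,2)[0],key=cv2.contourArea);hull=cv2.convexHull(c)
    q=cv2.approxPolyDP(hull,6,True)[:,0];print(n,'bed',q.tolist(),ray(G,q,8)[:,:2].round(1).tolist())
E
```

```text
top green [ 259  203   56   42 1421] [[257.6000061035156, 207.5], [310.3999938964844, 201.60000610351562], [314.5, 238.89999389648438], [261.79998779296875, 244.8000030517578]]
  world [[598.7, 198.4], [615.7, 61.0], [518.0, 48.9], [501.2, 185.0]] [98.4, 138.4, 98.5, 137.2]
top bright [238 173   6  17  72] [[238.0, 173.0], [243.0, 173.0], [243.0, 189.0], [238.0, 189.0]]
  world [[686.2, 249.5], [686.4, 236.5], [644.1, 235.3], [644.0, 248.2]] [42.3, 13.0, 42.3, 12.9]
top bright [244 180  90  19 569] [[243.8000030517578, 191.8000030517578], [332.3999938964844, 178.89999389648438], [333.3999938964844, 185.6999969482422], [244.8000030517578, 198.60000610351562]]
  world [[636.9, 232.9], [673.3, 4.5], [655.3, 1.8], [619.0, 229.8]] [18.2, 231.3, 18.2, 231.0]
top bright [335 185  10  31 178] [[334.20001220703125, 185.10000610351562], [340.0, 184.1999969482422], [344.6000061035156, 214.3000030517578], [338.8999938964844, 215.1999969482422]]
  world [[657.0, -0.4], [659.4, -15.2], [580.9, -27.6], [578.5, -13.0]] [79.5, 15.0, 79.5, 14.8]
top bright [336 244  12   7  68] [[336.0, 244.0], [347.0
[... 1461 characters left out ...]
030517578], [319.1000061035156, 254.3000030517578], [315.6000061035156, 257.3999938964844]]
side bright [358 227  28  27 170] [[354.0, 248.0], [375.0, 227.0], [388.0, 240.0], [367.0, 261.0]]
side bright [319 260  11   8  44] [[318.79998779296875, 261.20001220703125], [322.3999938964844, 258.1000061035156], [329.0, 266.0], [325.3999938964844, 269.0]]
side bright [351 283  26  11  75] [[350.3999938964844, 290.3999938964844], [374.70001220703125, 280.70001220703125], [376.1000061035156, 284.20001220703125], [351.79998779296875, 293.8999938964844]]
side bed [[359, 191], [394, 240], [396, 256], [307, 294], [255, 224]] [[706.4, 247.3], [697.7, 18.8], [674.2, -35.8], [433.6, -75.9], [390.8, 205.6]]
```

```bash
cat >> h.py <<'E'
from scipy.spatial.transform import Rotation as Rn
TH=np.radians(9.0);O=np.array([574.6,97.6])
ex=np.array([np.cos(TH),np.sin(TH)]);ey=np.array([-ex[1],ex[0]])
def w(l): return O+l[0]*ex+l[1]*ey
def loc(p): d=np.asarray(p)[...,:2]-O; return np.stack([d@ex,d@ey],-1)
def plan(st,lxy,z,yaw):
    R=Rn.from_quat(st['ee_rot']).as_matrix();t=np.r_[w(lxy),z]
    d=R.T@(t-st['position']);y=np.degrees(np.arctan2(R[1,0],R[0,0]))
    dy=(yaw-y+180)%360-180
    print('t',t.round(1),'shift',(d/250).round(4),'yaw',y.round(2),'spin',round(-np.radians(dy)/(np.pi/4),4),'loc',loc(st['position']).round(1))
E
python3 - <<'E'
from h import *
from bench import *
plan(read_state(),(-6,135),244,-81)
g=np.load('top0.npz')
for k in('green',):
  b=max(blobs(masks(g,(230,170,365,295))[k]),key=lambda t:t[0][4])[1]
  print(loc(ray(g,cv2.boxPoints(rect(b)),20)).round(1))
E
```

```text
t [547.6 230.  244. ] shift [1.8718 1.0348 0.0037] yaw -15.24 spin 1.4614 loc [-326.5  563. ]
[[ 39.6  95.8]
 [ 34.9 -42.6]
 [-63.6 -39.2]
 [-58.9  97.8]]
```

Emit:
{"name": "play_rows", "arguments": {
  "targets": [
    {"tx": 0.156,"ty": 0.086,"spin": 0.12,"gripper": 1},
    {"tx": 0.312,"ty": 0.172,"spin": 0.24,"gripper": 1},
    {"tx": 0.468,"ty": 0.258,"spin": 0.36,"gripper": 1},
    {"tx": 0.624,"ty": 0.344,"spin": 0.48,"gripper": 1},
    {"tx": 0.78,"ty": 0.43,"spin": 0.6,"gripper": 1},
    {"tx": 0.936,"ty": 0.517,"spin": 0.73,"gripper": 1},
    {"tx": 0.936,"ty": 0.517,"spin": 0.73,"gripper": 1},
    {"tx": 0.936,"ty": 0.517,"spin": 0.73,"gripper": 1}
  ]
}}

```text
invalid input
```

Run:
```python
from h import *
from bench import *
plan(read_state(),(-6,135),244,-81)
```

```text
t [547.6 230.  244. ] shift [1.8718 1.0348 0.0037] yaw -15.24 spin 1.4614 loc [-326.5  563. ]
```

Emit:
{"name": "play_rows", "arguments": {
  "targets": [
    {"tx": 0.156,"ty": 0.086,"tz": 0,"spin": 0.12,"gripper": 1},
    {"tx": 0.312,"ty": 0.172,"tz": 0,"spin": 0.24,"gripper": 1},
    {"tx": 0.468,"ty": 0.258,"tz": 0,"spin": 0.36,"gripper": 1},
    {"tx": 0.624,"ty": 0.344,"tz": 0,"spin": 0.48,"gripper": 1},
    {"tx": 0.78,"ty": 0.43,"tz": 0,"spin": 0.6,"gripper": 1},
    {"tx": 0.936,"ty": 0.517,"tz": 0,"spin": 0.73,"gripper": 1},
    {"tx": 0.936,"ty": 0.517,"tz": 0,"spin": 0.73,"gripper": 1},
    {"tx": 0.936,"ty": 0.517,"tz": 0,"spin": 0.73,"gripper": 1}
  ]
}}

```text
clock: 1.1
position: [355.9, 416.8, 245.1]
ee_rot: [0.913, -0.407, -0.0, 0.0]
contact_force: [-0.9, 0.4, 0.0]
gripper_width: -0.1
```

Run:
```python
from h import *
from bench import *
plan(read_state(),(-6,135),200,-81)
```

```text
t [547.6 230.  200. ] shift [ 1.0682 -0.0712  0.1802] yaw -48.08 spin 0.7315 loc [-166.1  349.5]
```

Emit:
{"name": "play_rows", "arguments": {
  "targets": [
    {"tx": 0.2,"ty": -0.014,"tz": 0.03,"spin": 0.13,"gripper": 1},
    {"tx": 0.4,"ty": -0.028,"tz": 0.06,"spin": 0.26,"gripper": 1},
    {"tx": 0.6,"ty": -0.042,"tz": 0.09,"spin": 0.39,"gripper": 1},
    {"tx": 0.8,"ty": -0.056,"tz": 0.12,"spin": 0.52,"gripper": 1},
    {"tx": 0.97,"ty": -0.07,"tz": 0.16,"spin": 0.65,"gripper": 1},
    {"tx": 1,"ty": -0.071,"tz": 0.18,"spin": 0.732,"gripper": 1},
    {"tx": 1,"ty": -0.071,"tz": 0.18,"spin": 0.732,"gripper": 1}
  ]
}}

```text
clock: 1.98
position: [536.0, 243.1, 199.4]
ee_rot: [0.761, -0.649, -0.0, 0.001]
contact_force: [-0.2, -0.6, 0.5]
gripper_width: 0.2
```

Run:
```python
from h import *
from bench import *
plan(read_state(),(-6,140),60,-81);print(read_state()['clock'])
```

```text
t [546.8 234.9  60. ] shift [ 0.0385 -0.0383  0.5574] yaw -80.96 spin 0.001 loc [-15.4 149.7]
1.975
```

Emit:
{"name": "play_rows", "arguments": {
  "targets": [
    {"tx": 0.02,"ty": -0.038,"tz": 0.18,"spin": 0,"gripper": 1},
    {"tx": 0.038,"ty": -0.038,"tz": 0.36,"spin": 0,"gripper": 1},
    {"tx": 0.038,"ty": -0.038,"tz": 0.557,"spin": 0,"gripper": 1},
    {"tx": 0.038,"ty": -0.038,"tz": 0.557,"spin": 0,"gripper": 1}
  ]
}}

```text
clock: 2.48
position: [544.3, 234.5, 57.8]
ee_rot: [0.761, -0.649, -0.001, 0.004]
contact_force: [-0.3, -0.2, 0.3]
gripper_width: 0.3
```

Run:
```python
from h import *
from bench import *
s=read_state();print(s['position'],s['contact_force'],tcp_to_tips)
for n in('top','side'):
    g=get_image(n);c=proj(g,s['position'])[0];t=proj(g,s['position']-[0,0,14])[0];print(n,c,t)
    np.savez(n+'1.npz',**g)
    x,y=int(c[0]),int(c[1]);a=g['frame'][y-45:y+45,x-60:x+60,::-1];cv2.imwrite(f'pics/{n}1.png',cv2.resize(a,(790,592),interpolation=cv2.INTER_CUBIC))
```

```text
[544.28461924 234.48502269  57.7883004 ] [-0.30203531 -0.15775292  0.30260007] 14.0
top [240.37125692 226.00715662] [241.41441841 226.77468293]
side [306.54974185 190.21844331] [306.66023743 194.58088152]
```

View pics/side1.png

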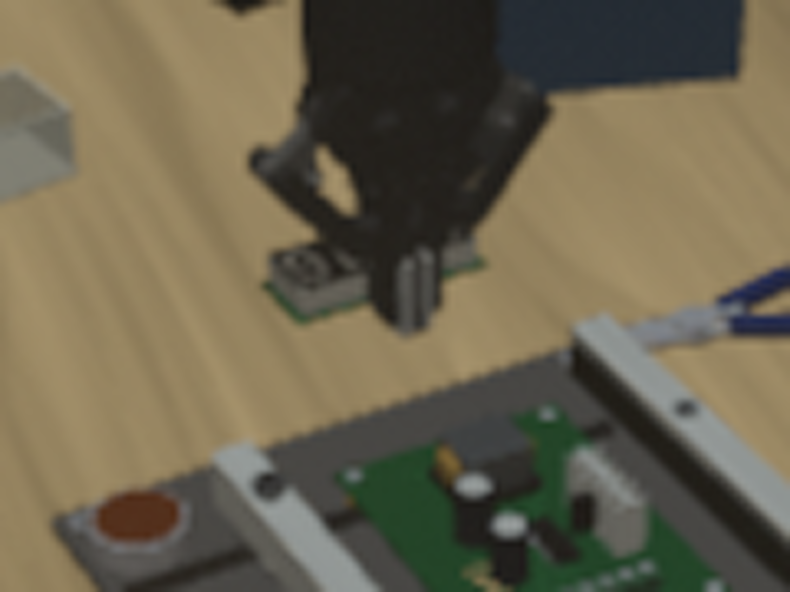

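View pics/top1.png

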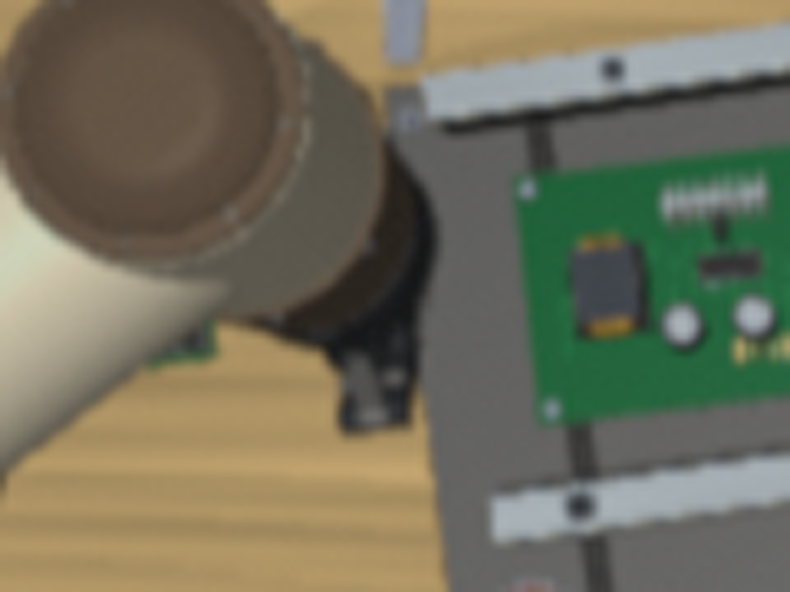

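Emit:
{"name": "play_rows", "arguments": {
  "targets": [
    {"tx": 0,"ty": 0,"tz": 0.06,"spin": 0,"gripper": 1},
    {"tx": 0,"ty": 0,"tz": 0.125,"spin": 0,"gripper": 1},
    {"tx": 0.03,"ty": 0,"tz": 0.125,"spin": 0,"gripper": 1},
    {"tx": 0.06,"ty": 0,"tz": 0.125,"spin": 0,"gripper": 1},
    {"tx": 0.08,"ty": 0,"tz": 0.125,"spin": 0,"gripper": 1},
    {"tx": 0.08,"ty": 0,"tz": 0.125,"spin": 0,"gripper": 1}
  ]
}}

```text
clock: 3.32
position: [550.5, 214.5, 30.2]
ee_rot: [0.76, -0.65, 0.0, -0.0]
contact_force: [-0.3, -0.4, 0.3]
gripper_width: -0.3
```

```bash
cat > look.py <<'E'
import sys
from h import *
from bench import *
k=sys.argv[1]
s=read_state();print(s['clock'],s['position'].round(1),'loc',loc(s['position']).round(1),s['contact_force'].round(1))
plan(s,(-6,115),28,-81)
for n,r in(('top',(225,170,375,300)),('side',(240,175,420,300))):
    g=get_image(n);np.savez(n+k+'.npz',**g)
    a=g['frame'][r[1]:r[3],r[0]:r[2],::-1];f=min(790/a.shape[1],590/a.shape[0]);cv2.imwrite(f'pics/{n}{k}.png',cv2.resize(a,None,fx=f,fy=f,interpolation=cv2.INTER_CUBIC))
E
python3 look.py 2
```

```text
3.325 [550.5 214.5  30.2] loc [ -5.5 119.3] [-0.3 -0.4  0.3]
t [550.7 210.2  28. ] shift [0.0171 0.0019 0.009 ] yaw -81.07 spin -0.0015 loc [ -5.5 119.3]
```

View pics/side2.png

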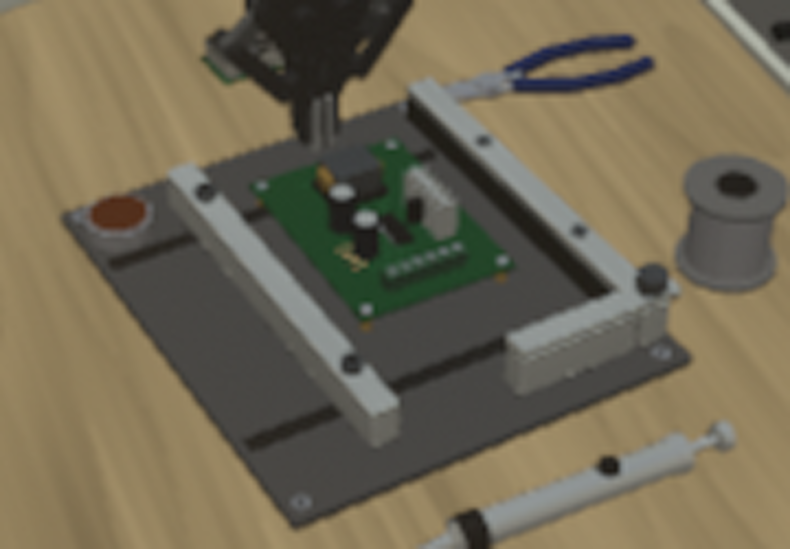

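Emit:
{"name": "play_rows", "arguments": {
  "targets": [
    {"tx": 0.02,"ty": 0,"tz": 0.008,"spin": 0,"gripper": 1},
    {"tx": 0.04,"ty": 0,"tz": 0.008,"spin": 0,"gripper": 1},
    {"tx": 0.06,"ty": 0,"tz": 0.008,"spin": 0,"gripper": 1},
    {"tx": 0.08,"ty": 0,"tz": 0.008,"spin": 0,"gripper": 1},
    {"tx": 0.1,"ty": 0,"tz": 0.008,"spin": 0,"gripper": 1},
    {"tx": 0.12,"ty": 0,"tz": 0.008,"spin": 0,"gripper": 1},
    {"tx": 0.14,"ty": 0,"tz": 0.008,"spin": 0,"gripper": 1},
    {"tx": 0.16,"ty": 0,"tz": 0.008,"spin": 0,"gripper": 1},
    {"tx": 0.16,"ty": 0,"tz": 0.008,"spin": 0,"gripper": 1}
  ]
}}

```text
clock: 4.55
position: [556.5, 174.9, 27.9]
ee_rot: [0.76, -0.65, 0.0, 0.0]
contact_force: [-0.1, 0.3, 0.4]
gripper_width: -0.4
```

```bash
python3 look.py 3;python3 - <<'E'
from h import *
g=np.load('top3.npz')
b=max(blobs(masks(g,(230,170,365,295))['green']),key=lambda t:t[0][4])[1]
print(loc(ray(g,cv2.boxPoints(rect(b)),20)).round(1))
E
```

```text
4.55 [556.5 174.9  27.9] loc [-5.8 79.2] [-0.1  0.3  0.4]
t [550.7 210.2  28. ] shift [-0.1431  0.0008 -0.0005] yaw -81.04 spin -0.001 loc [-5.8 79.2]
[[ 38.6  67.2]
 [ 33.2 -71.1]
 [-64.3 -67. ]
 [-58.8  70.1]]
```

View pics/side3.png

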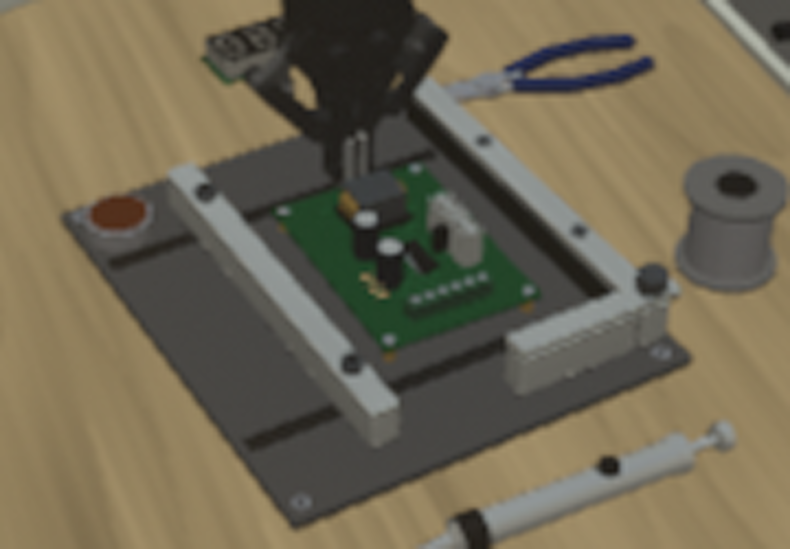

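View pics/top3.png

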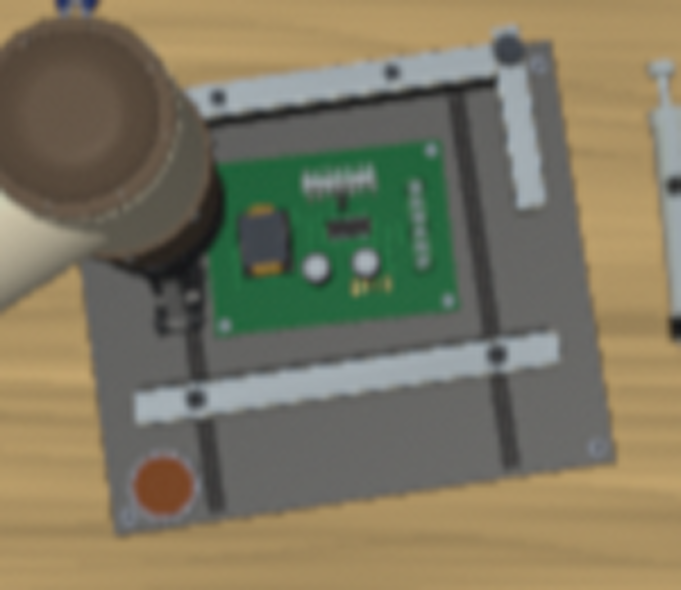

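Emit:
{"name": "play_rows", "arguments": {
  "targets": [
    {"tx": 0.02,"ty": 0,"tz": 0,"spin": 0,"gripper": 1},
    {"tx": 0.04,"ty": 0,"tz": 0,"spin": 0,"gripper": 1},
    {"tx": 0.06,"ty": 0,"tz": 0,"spin": 0,"gripper": 1},
    {"tx": 0.08,"ty": 0,"tz": 0,"spin": 0,"gripper": 1},
    {"tx": 0.1,"ty": 0,"tz": 0,"spin": 0,"gripper": 1},
    {"tx": 0.115,"ty": 0,"tz": 0,"spin": 0,"gripper": 1},
    {"tx": 0.125,"ty": 0,"tz": 0,"spin": 0,"gripper": 1},
    {"tx": 0.132,"ty": 0,"tz": 0,"spin": 0,"gripper": 1},
    {"tx": 0.132,"ty": 0,"tz": 0,"spin": 0,"gripper": 1}
  ]
}}

```text
clock: 5.78
position: [561.6, 142.8, 27.8]
ee_rot: [0.76, -0.65, 0.0, 0.0]
contact_force: [0.1, 0.7, 1.0]
gripper_width: 0.2
```

```bash
cat > brd.py <<'E'
import sys
from h import *
g=np.load(f'top{sys.argv[1]}.npz')
b=max(blobs(masks(g,(230,170,365,295))['green']),key=lambda t:t[0][4])[1]
print(loc(ray(g,cv2.boxPoints(rect(b)),20)).round(1).tolist())
E
python3 look.py 4;python3 brd.py 4
```

```text
5.775 [561.6 142.8  27.8] loc [-5.8 46.6] [0.1 0.7 1. ]
t [550.7 210.2  28. ] shift [-0.2734  0.001  -0.0008] yaw -81.02 spin -0.0004 loc [-5.8 46.6]
[[38.6, 35.8], [32.3, -103.7], [-66.3, -98.7], [-60.0, 39.5]]
```

View pics/top4.png

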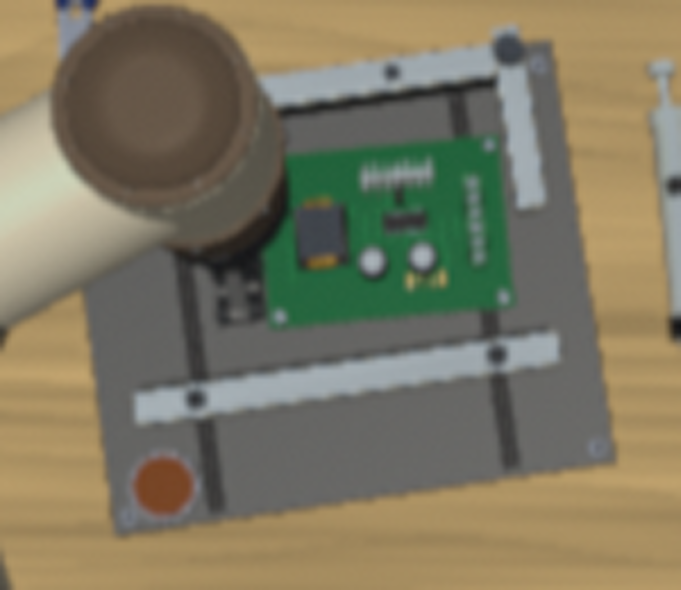

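Emit:
{"name": "play_rows", "arguments": {
  "targets": [
    {"tx": 0.004,"ty": 0,"tz": 0,"spin": 0,"gripper": 1},
    {"tx": 0.008,"ty": 0,"tz": 0,"spin": 0,"gripper": 1},
    {"tx": 0.012,"ty": 0,"tz": 0,"spin": 0,"gripper": 1},
    {"tx": 0.016,"ty": 0,"tz": 0,"spin": 0,"gripper": 1},
    {"tx": 0.02,"ty": 0,"tz": 0,"spin": 0,"gripper": 1},
    {"tx": 0.02,"ty": 0,"tz": 0,"spin": 0,"gripper": 1}
  ]
}}

```text
clock: 6.62
position: [562.3, 138.5, 27.8]
ee_rot: [0.76, -0.65, -0.0, -0.0]
contact_force: [-1.6, 4.7, 0.4]
gripper_width: 0.2
```

```bash
python3 look.py 5;python3 brd.py 5
```

```text
6.625 [562.3 138.5  27.8] loc [-5.7 42.4] [-1.6  4.7  0.4]
t [550.7 210.2  28. ] shift [-0.2905  0.0012 -0.0005] yaw -81.03 spin -0.0006 loc [-5.7 42.4]
[[39.5, 32.6], [31.9, -108.4], [-66.6, -102.6], [-59.0, 37.1]]
```

Emit:
{"name": "play_rows", "arguments": {
  "targets": [
    {"tx": 0.004,"ty": 0,"tz": 0,"spin": 0,"gripper": 1},
    {"tx": 0.008,"ty": 0,"tz": 0,"spin": 0,"gripper": 1},
    {"tx": 0.012,"ty": 0,"tz": 0,"spin": 0,"gripper": 1},
    {"tx": 0.012,"ty": 0,"tz": 0,"spin": 0,"gripper": 1}
  ]
}}

```text
clock: 7.22
position: [562.6, 137.9, 27.9]
ee_rot: [0.76, -0.65, -0.001, -0.002]
contact_force: [-5.0, 14.0, 0.3]
gripper_width: -0.0
```

```bash
python3 look.py 6;python3 brd.py 6
```

```text
7.225 [562.6 137.9  27.9] loc [-5.6 41.6] [-5.  14.   0.3]
t [550.7 210.2  28. ] shift [-0.2934  0.0018  0.0004] yaw -81.02 spin -0.0005 loc [-5.6 41.6]
[[39.4, 31.4], [31.9, -108.9], [-66.6, -103.1], [-59.0, 36.0]]
```

View pics/top6.png

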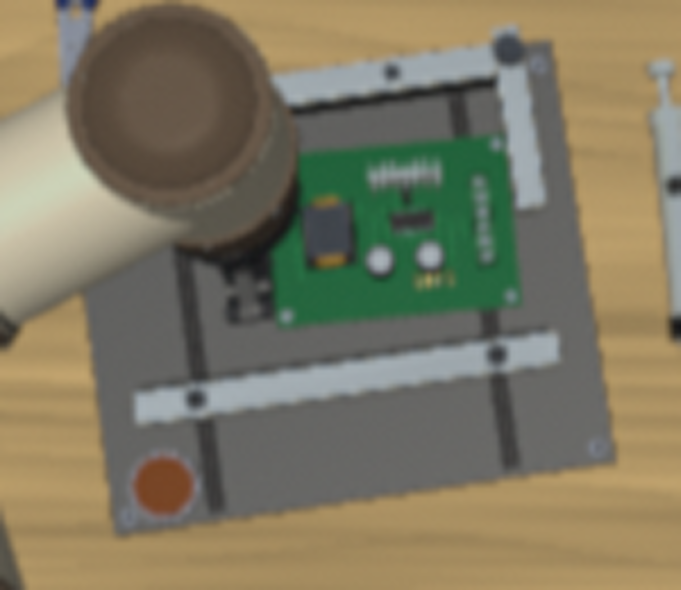

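View pics/side6.png

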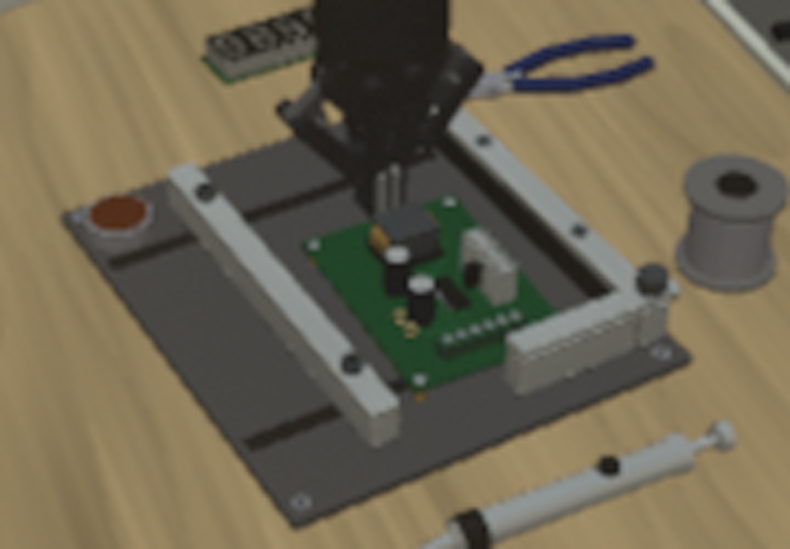

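Emit:
{"name": "play_rows", "arguments": {
  "targets": [
    {"tx": -0.05,"ty": 0,"tz": 0,"spin": 0,"gripper": 1},
    {"tx": -0.05,"ty": 0.06,"tz": 0,"spin": 0,"gripper": 1},
    {"tx": -0.05,"ty": 0.128,"tz": 0,"spin": 0,"gripper": 1},
    {"tx": -0.04,"ty": 0.128,"tz": 0,"spin": 0,"gripper": 1},
    {"tx": -0.03,"ty": 0.128,"tz": 0,"spin": 0,"gripper": 1},
    {"tx": -0.024,"ty": 0.128,"tz": 0,"spin": 0,"gripper": 1},
    {"tx": -0.018,"ty": 0.128,"tz": 0,"spin": 0,"gripper": 1},
    {"tx": -0.012,"ty": 0.128,"tz": 0,"spin": 0,"gripper": 1},
    {"tx": -0.006,"ty": 0.128,"tz": 0,"spin": 0,"gripper": 1},
    {"tx": -0.006,"ty": 0.128,"tz": 0,"spin": 0,"gripper": 1}
  ]
}}

```text
clock: 8.57
position: [530.7, 134.0, 27.8]
ee_rot: [0.76, -0.65, -0.001, -0.001]
contact_force: [-6.5, 11.9, 0.9]
gripper_width: -0.3
```

```bash
python3 look.py 7;python3 brd.py 7
```

```text
8.575 [530.7 134.   27.8] loc [-37.7  42.9] [-6.5 11.9  0.9]
t [550.7 210.2  28. ] shift [-2.887e-01 -1.264e-01  2.000e-04] yaw -81.05 spin -0.001 loc [-37.7  42.9]
[[38.5, 27.0], [32.0, -108.7], [-66.5, -103.5], [-60.1, 31.0]]
```

View pics/top7.png

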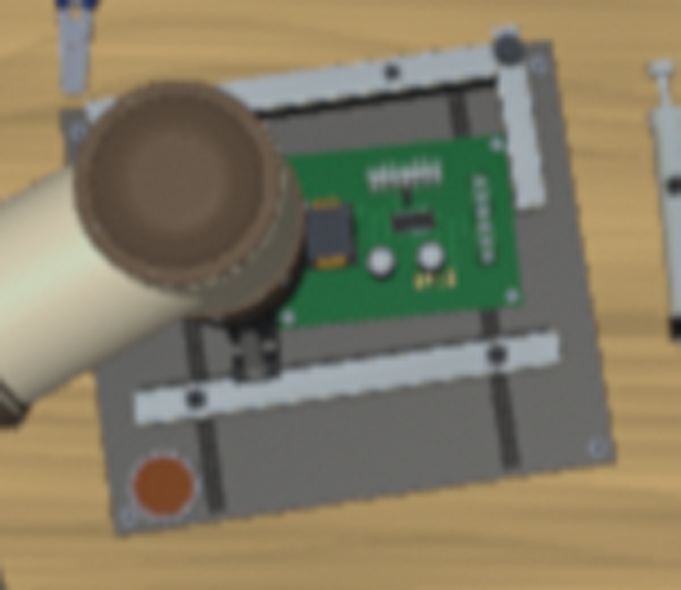

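```bash
cat > fit.py <<'E'
import sys
from h import *
g=np.load(f'top{sys.argv[1]}.npz')
gray=cv2.cvtColor(g['frame'],cv2.COLOR_RGB2GRAY).astype(np.float32)
f=g['frame'].astype(np.float32)
def edge(a,b,z,ch,half=8,n=60,lo=.1,hi=.9,sgn=0):
    # subpixel edge along the local segment a->b; sample along normal, weighted centroid of strongest gradient
    a,b=np.float64(a),np.float64(b);nrm=np.array([-(b-a)[1],(b-a)[0]]);nrm/=np.linalg.norm(nrm)
    t=np.arange(-half,half+.01,.5);pts=[]
    img=ch(f)
    for s in np.linspace(lo,hi,n):
        P=a+s*(b-a)+t[:,None]*nrm
        W=np.c_[O+P[:,:1]*ex+P[:,1:]*ey,np.full(len(P),z)]
        uv=proj(g,W).astype(np.float32)
        v=cv2.remap(img,uv[:,:1],uv[:,1:],cv2.INTER_LINEAR)[:,0]
        d=np.diff(v)*(sgn or 1)
        if not sgn:d=abs(d)
        d=np.clip(d,0,None);k=d.argmax();w_=np.where(abs(np.arange(len(d))-k)<7,d,0)
        if w_.sum()>0: pts.append(a+s*(b-a)+nrm*((t[:-1]+.25)*w_).sum()/w_.sum())
    pts=np.array(pts,np.float32)
    vx,vy,x,y=cv2.fitLine(pts,cv2.DIST_HUBER,0,.01,.01).ravel()
    return (vx,vy,x,y),float(np.std((pts-[x,y])@[-vy,vx]))
GR=lambda f:np.ascontiguousarray(f[...,1]-f[...,0])
LU=lambda f:np.ascontiguousarray(f.mean(2))
def rep(name,e):
    (vx,vy,x,y),sd=e
    if abs(vx)>abs(vy): print(name,'y at x=-60,0,40:',[round(float(y+vy/vx*(q-x)),2) for q in(-60,0,40)],'ang',round(float(np.degrees(np.arctan(vy/vx))),2),'sd',round(sd,2))
    else: print(name,'x at y=-100,0,100:',[round(float(x+vx/vy*(q-y)),2) for q in(-100,0,100)],'ang',round(float(np.degrees(-np.arctan(vx/vy))),2),'sd',round(sd,2))
E
cat > f0.py <<'E'
from fit import *
import sys
if sys.argv[1]=='0':
    rep('fix outer',edge((81,-80),(81,110),34,LU));rep('fix inner',edge((63.5,-80),(63.5,110),34,LU))
    rep('bed near',edge((-165,-130),(-165,130),8,LU));rep('bed right',edge((-150,-145),(60,-145),8,LU));rep('bed left',edge((-100,145),(60,145),8,LU))
rep('stop face',edge((-10,-109),(50,-109),40,LU))
rep('stop back',edge((-10,-125),(50,-125),40,LU))
rep('jaw in',edge((-87,-85),(-87,70),34,LU,sgn=0));rep('jaw out',edge((-105,-85),(-105,70),34,LU))
E
python3 f0.py 0; python3 f0.py 7
cat > f1.py <<'E'
from fit import *
b=max(blobs(masks(g,(230,170,365,295))['green']),key=lambda t:t[0][4])[1]
q=loc(ray(g,cv2.boxPoints(rect(b)),20)); 
import itertools
c={}
for p in q: c[(p[0]>-12,p[1]>q[:,1].mean())]=p
rep('bd stop end',edge(c[(False,False)],c[(True,False)],20,GR))
rep('bd free end',edge(c[(False,True)],c[(True,True)],20,GR))
rep('bd near',edge(c[(False,False)],c[(False,True)],20,GR))
rep('bd far',edge(c[(True,False)],c[(True,True)],20,GR))
E
python3 f1.py 7;echo; python3 f1.py 0
```

```text
fix outer x at y=-100,0,100: [81.16, 81.73, 82.29] ang -0.32 sd 1.79
fix inner x at y=-100,0,100: [63.55, 63.43, 63.31] ang 0.07 sd 0.35
bed near x at y=-100,0,100: [-164.42, -164.69, -164.97] ang 0.16 sd 1.35
bed right y at x=-60,0,40: [-145.62, -145.54, -145.48] ang 0.08 sd 0.63
bed left y at x=-60,0,40: [145.38, 145.47, 145.54] ang 0.09 sd 0.61
stop face y at x=-60,0,40: [-108.88, -108.93, -108.96] ang -0.05 sd 0.56
stop back y at x=-60,0,40: [-124.92, -124.84, -124.79] ang 0.07 sd 0.53
jaw in x at y=-100,0,100: [-86.54, -86.63, -86.72] ang 0.05 sd 0.37
jaw out x at y=-100,0,100: [-103.78, -104.17, -104.56] ang 0.22 sd 0.55
stop face y at x=-60,0,40: [-107.82, -108.52, -108.99] ang -0.67 sd 0.53
stop back y at x=-60,0,40: [-125.34, -124.94, -124.67] ang 0.38 sd 0.52
jaw in x at y=-100,0,100: [-85.51, -87.04, -88.57] ang 0.88 sd 1.09
jaw out x at y=-100,0,100: [-103.81, -104.19, -104.56] ang 0.21 sd 0.54
bd stop end y at x=-60,0,40: [-105.26, -106.93, -108.05] ang -1.6 sd 0.46
bd free end y at x=-60,0,40: [25.44, 24.76, 24.31] ang -0.65 sd 3.58
bd near x at y=-100,0,100: [-66.94, -61.89, -56.83] ang -2.89 sd 0.62
bd far x at y=-100,0,100: [32.55, 36.39, 40.23] ang -2.2 sd 0.41

bd stop end y at x=-60,0,40: [-40.42, -41.94, -42.95] ang -1.45 sd 0.5
bd free end y at x=-60,0,40: [98.82, 97.16, 96.05] ang -1.58 sd 0.5
bd near x at y=-100,0,100: [-64.52, -62.05, -59.58] ang -1.41 sd 0.56
bd far x at y=-100,0,100: [34.6, 36.75, 38.91] ang -1.23 sd 0.57
```

Emit:
{"name": "play_rows", "arguments": {
  "targets": [
    {"tx": 0,"ty": 0.008,"tz": 0,"spin": 0,"gripper": 1},
    {"tx": 0,"ty": 0.016,"tz": 0,"spin": 0,"gripper": 1},
    {"tx": 0,"ty": 0.024,"tz": 0,"spin": 0,"gripper": 1},
    {"tx": 0,"ty": 0.032,"tz": 0,"spin": 0,"gripper": 1},
    {"tx": 0,"ty": 0.032,"tz": 0,"spin": 0,"gripper": 1}
  ]
}}

```text
clock: 9.3
position: [523.2, 130.3, 27.8]
ee_rot: [0.76, -0.65, 0.0, -0.0]
contact_force: [-0.9, 3.1, -0.2]
gripper_width: -0.2
```

```bash
python3 look.py 8;python3 brd.py 8; python3 f1.py 8
```

```text
9.3 [523.2 130.3  27.8] loc [-45.7  40.3] [-0.9  3.1 -0.2]
t [550.7 210.2  28. ] shift [-0.2988 -0.1587 -0.0006] yaw -81.03 spin -0.0006 loc [-45.7  40.3]
[[30.8, 24.6], [31.1, -108.2], [-67.7, -107.7], [-67.8, 23.9]]
bd stop end y at x=-60,0,40: [-109.19, -107.85, -106.96] ang 1.27 sd 0.49
bd free end y at x=-60,0,40: [19.27, 20.83, 21.86] ang 1.48 sd 4.0
bd near x at y=-100,0,100: [-67.57, -68.05, -68.52] ang 0.27 sd 0.69
bd far x at y=-100,0,100: [31.4, 30.45, 29.49] ang 0.54 sd 0.44
```

View pics/side8.png

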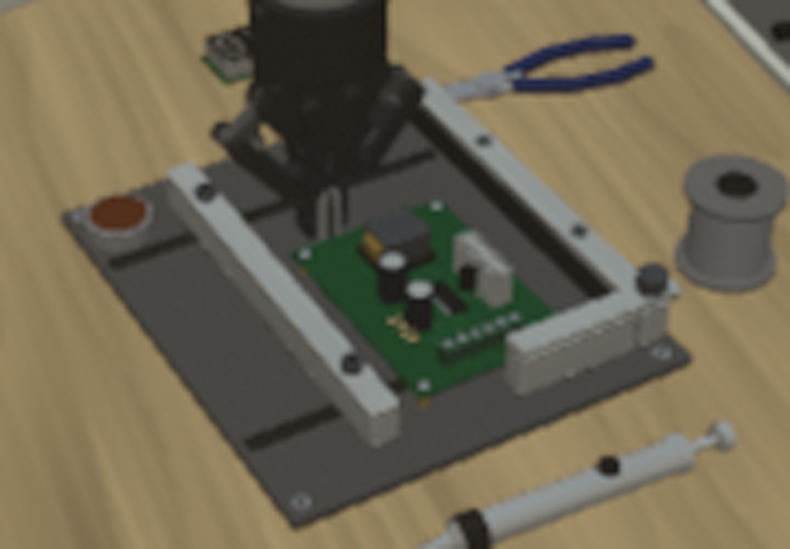

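Emit:
{"name": "play_rows", "arguments": {
  "targets": [
    {"tx": -0.04,"ty": 0,"tz": 0,"spin": 0,"gripper": 1},
    {"tx": -0.04,"ty": -0.11,"tz": 0,"spin": 0,"gripper": 1},
    {"tx": -0.04,"ty": -0.216,"tz": 0,"spin": 0,"gripper": 1},
    {"tx": -0.03,"ty": -0.216,"tz": 0,"spin": 0,"gripper": 1},
    {"tx": -0.02,"ty": -0.216,"tz": 0,"spin": 0,"gripper": 1},
    {"tx": -0.01,"ty": -0.216,"tz": 0,"spin": 0,"gripper": 1},
    {"tx": -0.004,"ty": -0.216,"tz": 0,"spin": 0,"gripper": 1},
    {"tx": 0.002,"ty": -0.216,"tz": 0,"spin": 0,"gripper": 1},
    {"tx": 0.002,"ty": -0.216,"tz": 0,"spin": 0,"gripper": 1}
  ]
}}

```text
clock: 10.52
position: [576.7, 139.1, 27.9]
ee_rot: [0.76, -0.649, 0.0, -0.001]
contact_force: [-1.0, 4.4, 0.7]
gripper_width: 0.3
```

```bash
python3 look.py 9;python3 brd.py 9; python3 f1.py 9
```

```text
10.525 [576.7 139.1  27.9] loc [ 8.6 40.6] [-1.   4.4  0.7]
t [550.7 210.2  28. ] shift [-0.2975  0.0583  0.    ] yaw -81.0 spin -0.0 loc [ 8.6 40.6]
[[31.2, 30.8], [30.9, -108.1], [-68.1, -107.3], [-67.7, 30.5]]
bd stop end y at x=-60,0,40: [-109.0, -107.68, -106.8] ang 1.26 sd 0.53
bd free end y at x=-60,0,40: [30.87, 30.18, 29.72] ang -0.66 sd 2.38
bd near x at y=-100,0,100: [-67.66, -67.28, -66.89] ang -0.22 sd 0.79
bd far x at y=-100,0,100: [31.58, 30.96, 30.35] ang 0.35 sd 1.17
```

View pics/top9.png

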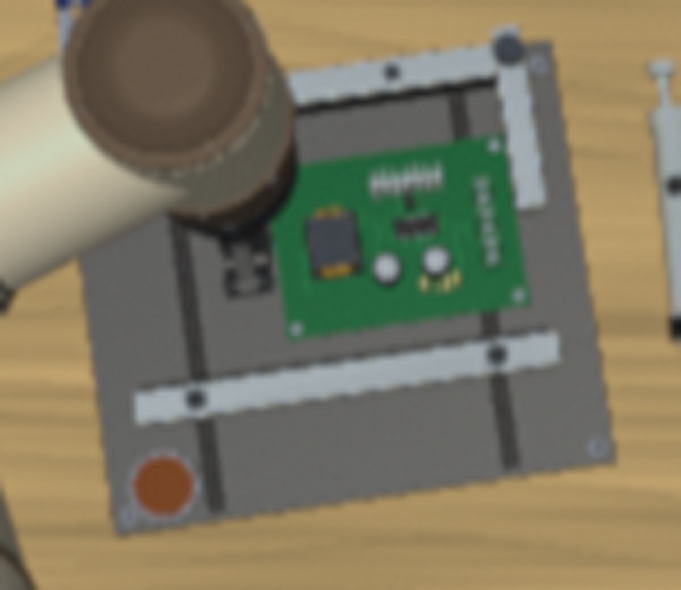

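Emit:
{"name": "play_rows", "arguments": {
  "targets": [
    {"tx": -0.06,"ty": 0,"tz": 0,"spin": 0,"gripper": 1},
    {"tx": -0.12,"ty": 0,"tz": -0.08,"spin": 0,"gripper": 1},
    {"tx": -0.12,"ty": 0,"tz": -0.3,"spin": 0,"gripper": 1},
    {"tx": -0.12,"ty": 0.1,"tz": -0.34,"spin": 0,"gripper": 1},
    {"tx": 0,"ty": 0.3,"tz": -0.34,"spin": 0,"gripper": 1},
    {"tx": 0.14,"ty": 0.46,"tz": -0.34,"spin": 0,"gripper": 1},
    {"tx": 0.24,"ty": 0.57,"tz": -0.34,"spin": 0,"gripper": 1},
    {"tx": 0.24,"ty": 0.57,"tz": -0.34,"spin": 0,"gripper": 1}
  ]
}}

```text
clock: 11.62
position: [442.9, 54.9, 113.0]
ee_rot: [0.76, -0.65, -0.0, 0.001]
contact_force: [0.7, 0.8, 0.2]
gripper_width: 0.1
```

```bash
python3 look.py 10; python3 f1.py 10;python3 f0.py 10
```

```text
11.625 [442.9  54.9 113. ] loc [-136.8  -21.6] [0.7 0.8 0.2]
t [550.7 210.2  28. ] shift [-0.5475 -0.5227  0.3383] yaw -81.11 spin -0.0024 loc [-136.8  -21.6]
bd stop end y at x=-60,0,40: [-108.93, -107.73, -106.92] ang 1.15 sd 0.49
bd free end y at x=-60,0,40: [30.79, 30.73, 30.69] ang -0.06 sd 2.27
bd near x at y=-100,0,100: [-67.59, -65.19, -62.79] ang -1.37 sd 3.66
bd far x at y=-100,0,100: [31.41, 31.04, 30.67] ang 0.21 sd 0.42
stop face y at x=-60,0,40: [-107.88, -108.52, -108.94] ang -0.61 sd 0.53
stop back y at x=-60,0,40: [-125.07, -124.82, -124.66] ang 0.24 sd 0.54
jaw in x at y=-100,0,100: [-86.11, -82.77, -79.43] ang -1.91 sd 3.86
jaw out x at y=-100,0,100: [-107.98, -108.97, -109.95] ang 0.56 sd 4.65
```

View pics/side10.png

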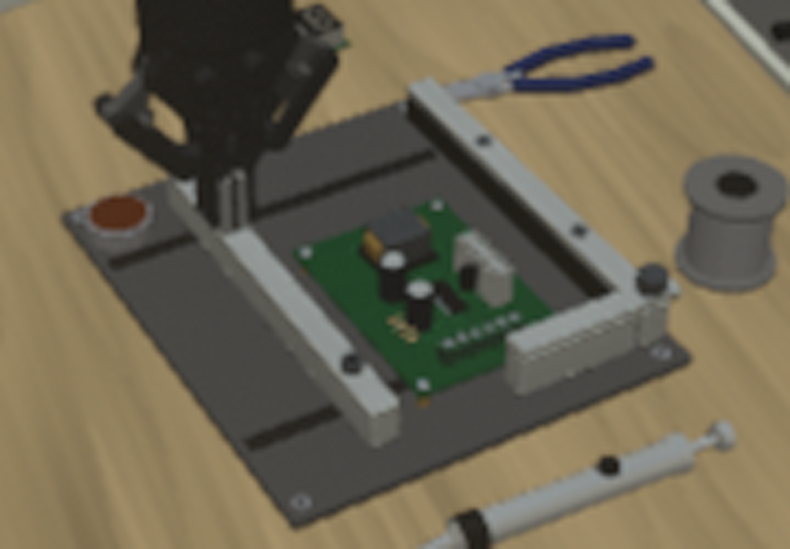

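View pics/top10.png

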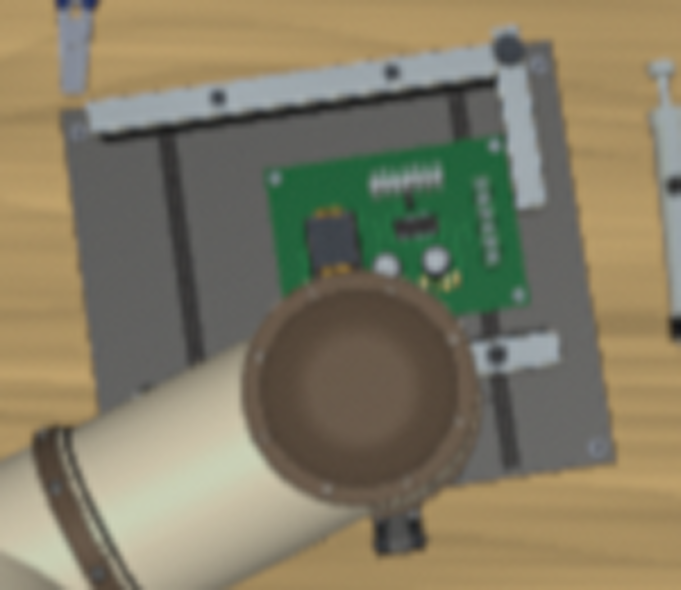

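Emit:
{"name": "play_rows", "arguments": {
  "targets": [
    {"tx": 0,"ty": 0,"tz": 0.12,"spin": 0,"gripper": 1},
    {"tx": 0,"ty": 0,"tz": 0.24,"spin": 0,"gripper": 1},
    {"tx": 0,"ty": 0,"tz": 0.332,"spin": 0,"gripper": 1},
    {"tx": 0,"ty": -0.02,"tz": 0.332,"spin": 0,"gripper": 1},
    {"tx": 0,"ty": -0.045,"tz": 0.332,"spin": 0,"gripper": 1},
    {"tx": 0,"ty": -0.06,"tz": 0.332,"spin": 0,"gripper": 1},
    {"tx": 0,"ty": -0.075,"tz": 0.332,"spin": 0,"gripper": 1},
    {"tx": 0,"ty": -0.09,"tz": 0.332,"spin": 0,"gripper": 1},
    {"tx": 0,"ty": -0.105,"tz": 0.332,"spin": 0,"gripper": 1},
    {"tx": 0,"ty": -0.12,"tz": 0.332,"spin": 0,"gripper": 1},
    {"tx": 0,"ty": -0.12,"tz": 0.332,"spin": 0,"gripper": 1}
  ]
}}

```text
clock: 13.1
position: [474.7, 61.1, 29.8]
ee_rot: [0.76, -0.65, -0.0, 0.0]
contact_force: [-3.0, 0.0, 2.6]
gripper_width: -0.0
```

```bash
python3 look.py 11; python3 f1.py 11
```

```text
13.1 [474.7  61.1  29.8] loc [-104.3  -20.4] [-3.   0.   2.6]
t [550.7 210.2  28. ] shift [-0.5418 -0.393   0.0068] yaw -81.03 spin -0.0008 loc [-104.3  -20.4]
bd stop end y at x=-60,0,40: [-109.06, -107.67, -106.74] ang 1.33 sd 0.5
bd free end y at x=-60,0,40: [33.19, 30.96, 29.47] ang -2.13 sd 3.47
bd near x at y=-100,0,100: [-65.54, -66.05, -66.56] ang 0.29 sd 3.3
bd far x at y=-100,0,100: [32.84, 32.46, 32.07] ang 0.22 sd 0.62
```

View pics/side11.png

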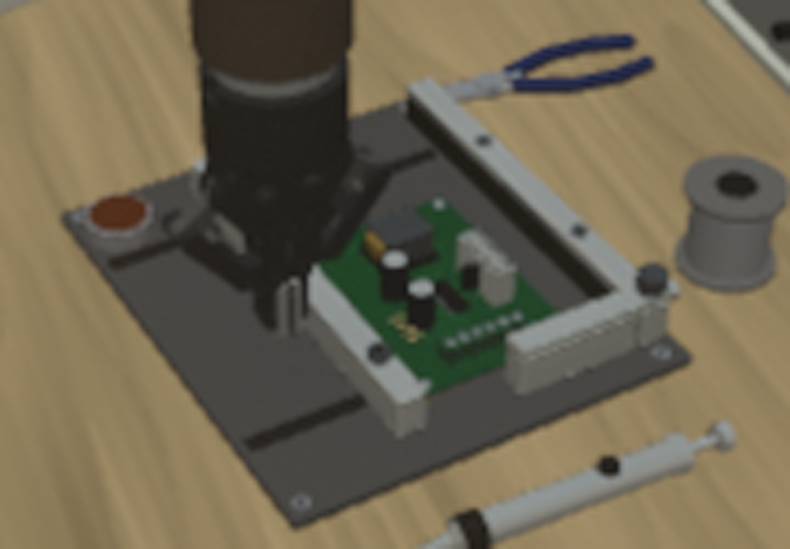

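Emit:
{"name": "play_rows", "arguments": {
  "targets": [
    {"tx": 0,"ty": -0.014,"tz": 0,"spin": 0,"gripper": 1},
    {"tx": 0,"ty": -0.028,"tz": 0,"spin": 0,"gripper": 1},
    {"tx": 0,"ty": -0.042,"tz": 0,"spin": 0,"gripper": 1},
    {"tx": 0,"ty": -0.056,"tz": 0,"spin": 0,"gripper": 1},
    {"tx": 0,"ty": -0.07,"tz": 0,"spin": 0,"gripper": 1},
    {"tx": 0,"ty": -0.084,"tz": 0,"spin": 0,"gripper": 1},
    {"tx": 0,"ty": -0.084,"tz": 0,"spin": 0,"gripper": 1}
  ]
}}

```text
clock: 14.08
position: [495.1, 64.3, 29.7]
ee_rot: [0.76, -0.65, -0.0, 0.001]
contact_force: [-4.0, -1.5, 2.5]
gripper_width: 0.0
```

```bash
python3 look.py 12; python3 f1.py 12
```

```text
14.075 [495.1  64.3  29.7] loc [-83.7 -20.4] [-4.  -1.5  2.5]
t [550.7 210.2  28. ] shift [-0.5419 -0.3105  0.0061] yaw -81.04 spin -0.0008 loc [-83.7 -20.4]
bd stop end y at x=-60,0,40: [-108.84, -107.87, -107.22] ang 0.93 sd 0.46
bd free end y at x=-60,0,40: [38.33, 33.3, 29.95] ang -4.79 sd 3.92
bd near x at y=-100,0,100: [-44.66, -46.76, -48.87] ang 1.21 sd 4.54
bd far x at y=-100,0,100: [53.0, 52.81, 52.63] ang 0.1 sd 0.47
```

View pics/top12.png

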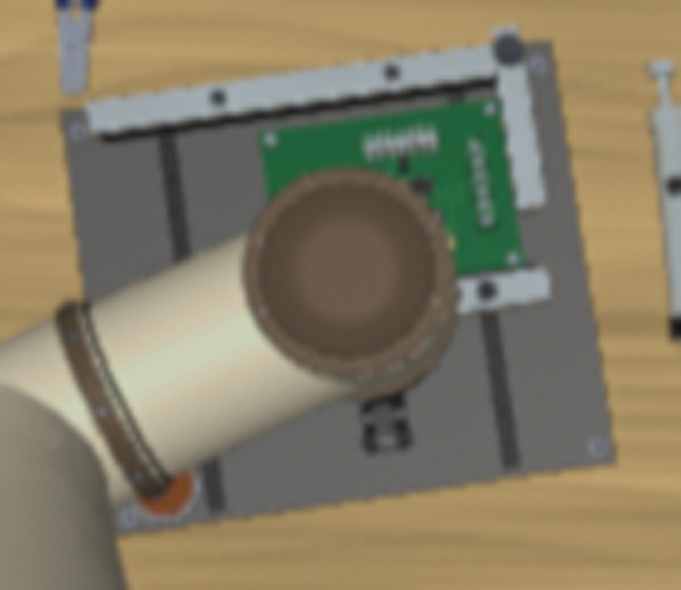

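View pics/side12.png

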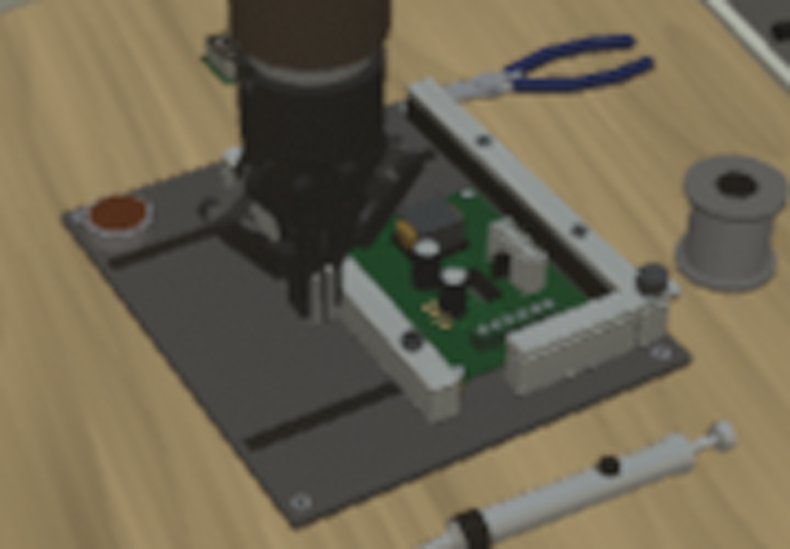

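```bash
cat > f2.py <<'E'
from fit import *
k=sys.argv[1]; d=float(sys.argv[2])
rep('free end k',edge((d-35,31),(d-4,31),20,GR,lo=0,hi=1,half=6))
rep('stop end k',edge((d-98,-109),(d-55,-109),20,GR,lo=0,hi=1,half=5))
E
python3 f2.py 10 31; python3 f2.py 12 53; python3 f2.py 9 31
```

```text
free end k y at x=-60,0,40: [26.89, 30.35, 32.66] ang 3.3 sd 0.56
stop end k y at x=-60,0,40: [-109.32, -107.05, -105.54] ang 2.16 sd 0.56
free end k y at x=-60,0,40: [27.14, 29.61, 31.26] ang 2.36 sd 0.65
stop end k y at x=-60,0,40: [-110.71, -107.33, -105.08] ang 3.22 sd 0.42
free end k y at x=-60,0,40: [32.17, 29.38, 27.52] ang -2.66 sd 2.52
stop end k y at x=-60,0,40: [-109.4, -107.49, -106.22] ang 1.82 sd 0.57
```

Emit:
{"name": "play_rows", "arguments": {
  "targets": [
    {"tx": 0,"ty": -0.01,"tz": 0,"spin": 0,"gripper": 1},
    {"tx": 0,"ty": -0.02,"tz": 0,"spin": 0,"gripper": 1},
    {"tx": 0,"ty": -0.025,"tz": 0,"spin": 0,"gripper": 1},
    {"tx": 0,"ty": -0.03,"tz": 0,"spin": 0,"gripper": 1},
    {"tx": 0,"ty": -0.034,"tz": 0,"spin": 0,"gripper": 1},
    {"tx": 0,"ty": -0.034,"tz": 0,"spin": 0,"gripper": 1}
  ]
}}

```text
clock: 14.92
position: [502.8, 65.6, 29.7]
ee_rot: [0.76, -0.65, -0.001, 0.001]
contact_force: [-7.3, -0.9, 4.5]
gripper_width: -0.2
```

```bash
python3 look.py 13; python3 f1.py 13;python3 f2.py 13 59
```

```text
14.925 [502.8  65.6  29.7] loc [-75.9 -20.4] [-7.3 -0.9  4.5]
t [550.7 210.2  28. ] shift [-0.5418 -0.2793  0.0058] yaw -81.04 spin -0.0008 loc [-75.9 -20.4]
bd stop end y at x=-60,0,40: [-108.46, -107.82, -107.4] ang 0.61 sd 0.48
bd free end y at x=-60,0,40: [37.33, 33.51, 30.97] ang -3.64 sd 3.72
bd near x at y=-100,0,100: [-37.43, -34.67, -31.9] ang -1.58 sd 3.88
bd far x at y=-100,0,100: [62.22, 62.36, 62.5] ang -0.08 sd 0.36
free end k y at x=-60,0,40: [25.05, 28.33, 30.51] ang 3.13 sd 1.15
stop end k y at x=-60,0,40: [-110.99, -107.42, -105.04] ang 3.4 sd 0.53
```

Emit:
{"name": "play_rows", "arguments": {
  "targets": [
    {"tx": 0,"ty": -0.004,"tz": 0,"spin": 0,"gripper": 1},
    {"tx": 0,"ty": -0.008,"tz": 0,"spin": 0,"gripper": 1},
    {"tx": 0,"ty": -0.008,"tz": 0,"spin": 0,"gripper": 1}
  ]
}}

```text
clock: 15.4
position: [502.9, 65.4, 29.5]
ee_rot: [0.76, -0.65, -0.002, 0.003]
contact_force: [-11.6, 0.8, 8.4]
gripper_width: 0.1
```

Emit:
{"name": "play_rows", "arguments": {
  "targets": [
    {"tx": 0,"ty": -0.006,"tz": 0,"spin": 0,"gripper": 1},
    {"tx": 0,"ty": -0.012,"tz": 0,"spin": 0,"gripper": 1},
    {"tx": 0,"ty": -0.012,"tz": 0,"spin": 0,"gripper": 1}
  ]
}}

```text
clock: 15.78
position: [503.1, 65.1, 29.1]
ee_rot: [0.76, -0.65, -0.003, 0.005]
contact_force: [-16.1, 1.4, 11.1]
gripper_width: -0.0
```

Emit:
{"name": "play_rows", "arguments": {
  "targets": [
    {"tx": 0,"ty": 0.02,"tz": 0,"spin": 0,"gripper": 1},
    {"tx": 0,"ty": 0.12,"tz": 0,"spin": 0,"gripper": 1},
    {"tx": 0,"ty": 0.2,"tz": -0.15,"spin": 0,"gripper": 1},
    {"tx": 0,"ty": 0.25,"tz": -0.4,"spin": 0,"gripper": 1},
    {"tx": -0.2,"ty": 0.3,"tz": -0.55,"spin": 0,"gripper": 1},
    {"tx": -0.4,"ty": 0.35,"tz": -0.6,"spin": 0,"gripper": 1},
    {"tx": -0.6,"ty": 0.4,"tz": -0.6,"spin": 0,"gripper": 1},
    {"tx": -0.8,"ty": 0.4,"tz": -0.6,"spin": 0,"gripper": 1},
    {"tx": -1,"ty": 0.4,"tz": -0.6,"spin": 0,"gripper": 1},
    {"tx": -1,"ty": 0.4,"tz": -0.6,"spin": 0,"gripper": 1}
  ]
}}

```text
clock: 17.02
position: [372.0, 302.9, 180.6]
ee_rot: [0.762, -0.648, -0.0, -0.003]
contact_force: [-0.3, -0.4, 0.1]
gripper_width: 0.2
```

```bash
python3 look.py 14; python3 brd.py 14; python3 f1.py 14
python3 - <<'E'
import sys;sys.argv=['x','14']
from fit import *
rep('jaw in',edge((-42,-85),(-42,70),34,LU));rep('jaw out',edge((-60,-85),(-60,70),34,LU))
rep('free',edge((-36,31),(56,31),20,GR,lo=0,hi=1))
rep('fix in',edge((63.5,-80),(63.5,110),34,LU))
E
```

```text
17.025 [372.  302.9 180.6] loc [-167.9  234.5] [-0.3 -0.4  0.1]
t [550.7 210.2  28. ] shift [ 0.4834 -0.6427  0.6112] yaw -80.75 spin 0.0055 loc [-167.9  234.5]
[[63.1, 30.2], [62.9, -108.4], [-36.8, -107.5], [-36.4, 29.9]]
bd stop end y at x=-60,0,40: [-108.19, -107.77, -107.49] ang 0.4 sd 0.49
bd free end y at x=-60,0,40: [30.35, 30.68, 30.9] ang 0.32 sd 0.48
bd near x at y=-100,0,100: [-36.43, -36.48, -36.54] ang 0.03 sd 0.36
bd far x at y=-100,0,100: [62.19, 62.37, 62.55] ang -0.1 sd 0.35
jaw in x at y=-100,0,100: [-40.58, -41.58, -42.59] ang 0.57 sd 0.64
jaw out x at y=-100,0,100: [-59.65, -59.76, -59.87] ang 0.06 sd 0.52
free y at x=-60,0,40: [30.97, 30.8, 30.68] ang -0.16 sd 1.32
fix in x at y=-100,0,100: [63.29, 63.36, 63.43] ang -0.04 sd 0.36
```

View pics/top14.png

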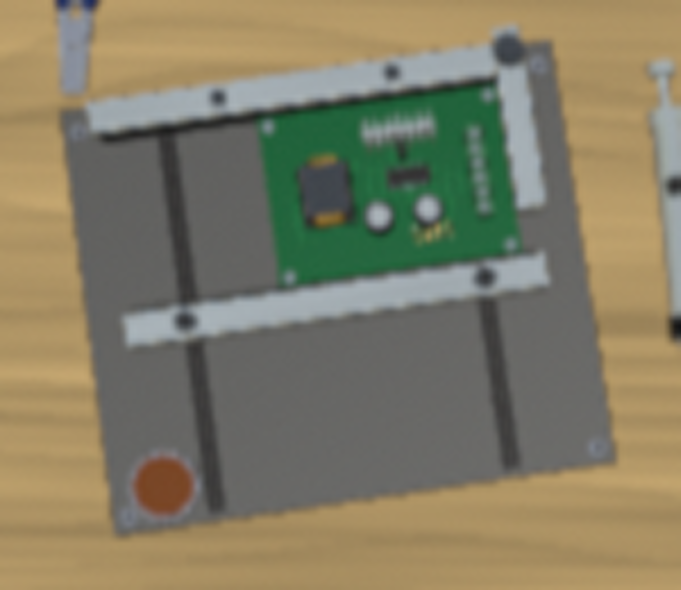

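View pics/side14.png

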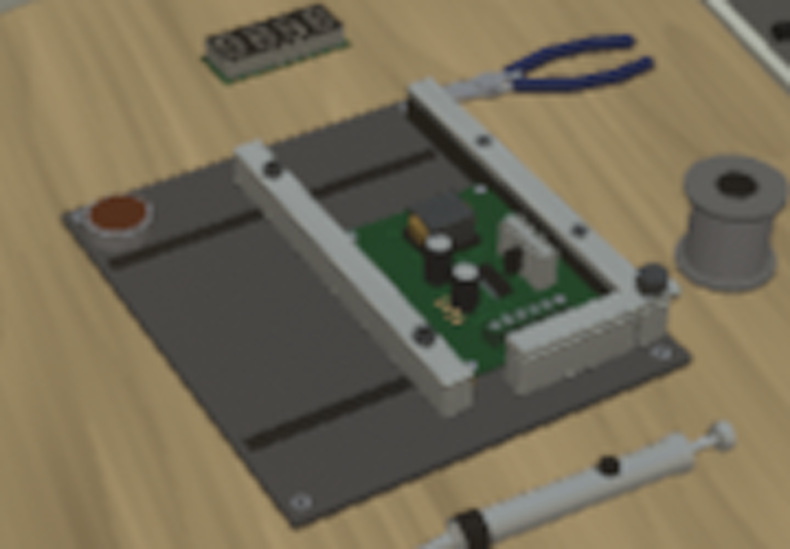

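```bash
for k in 9 10 14; do python3 brd.py $k; done
python3 - <<'E'
from h import *
a=np.load('top0.npz')['frame'].astype(int);b=np.load('top14.npz')['frame'].astype(int)
d=(abs(a-b).max(2)>40).astype(np.uint8)
n,l,st,c=cv2.connectedComponentsWithStats(d)
print([s.tolist() for s in st[1:] if s[4]>8])
E
```

```text
[[31.2, 30.8], [30.9, -108.1], [-68.1, -107.3], [-67.7, 30.5]]
[[31.2, 30.1], [30.9, -108.1], [-67.8, -107.3], [-67.4, 29.8]]
[[63.1, 30.2], [62.9, -108.4], [-36.8, -107.5], [-36.4, 29.9]]
[[283, 190, 56, 39, 768], [305, 196, 15, 5, 33], [293, 204, 6, 3, 16], [252, 206, 94, 40, 1197], [281, 208, 16, 9, 68], [304, 211, 3, 6, 11], [305, 214, 7, 16, 47], [317, 214, 4, 4, 14], [293, 216, 10, 4, 28], [287, 220, 8, 3, 13], [282, 228, 4, 5, 15], [255, 244, 93, 19, 586], [0, 265, 202, 215, 15297], [309, 424, 34, 20, 278], [346, 434, 27, 26, 335], [308, 440, 28, 18, 232], [346, 454, 14, 13, 65], [301, 467, 4, 7, 15], [295, 475, 6, 5, 21]]
```

The board hasn't moved along the stop between the free push and the clamping. Apart from the board and jaw, the only changes in the picture are the arm itself. Handing the job in.

Run:
```python
from bench import *
print(job_done(),read_state()['clock'])
```

```text
the job is handed in; nothing more can be done
the job is handed in; nothing more can be done
```

The board is now up against the end stop and held square between the two jaws, and I handed the job in with the arm well clear. The clock read about 17 s when I last checked it, just before handing in.

**What I did:** I pushed the board's free end with the closed fingers until its other end met the stop. It first jammed there about 2° to 3° crooked. I freed it by pushing nearer its robot-side corner and sliding the finger sideways, then pressed it flat against the stop with about 4.5 N. After that I pushed the sliding jaw's back face in until it stopped moving, at about 16 N horizontally.

**Last checks, from the top camera:**
- **Squareness:** the board's long edges are within about 0.1° of the holder. The short edges read 0.3–0.4°, with more noise.
- **Jaw gap:** it measures about 99 mm for the 100 mm board, so the fit is snug to within camera error.
- **Position along the stop:** the free end is where it was before clamping, to about 0.1 mm. That puts the other end within about 0.5 mm of the stop face.
- **Other objects:** comparing the first and last pictures shows changes only at the board, the jaw and the arm. The arm covers the lower-left part of the last picture, including the purple board and the small green one there, so those were not checked.

**What I could not confirm:** the stop hides the contact line, so I judged contact there from the push force and the edge measurements. Fits on short stretches of edge were noisy (up to 3°), so I did not rely on them.

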